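Hold a porcelain test tile in the light path of a translucency bench

ROBOT

A 6-joint arm with a two-finger parallel gripper is mounted at the origin on the work surface. World frame = base frame: x ahead of the robot, y to its left, z up, the work surface at z = 0. Lengths are in m, angles in rad, forces in N, time in s.
With the tool pointing down it reaches from about 0.35 to 0.725 m from the base axis. Payload 4.3 kg.
Tool frame: the origin (TCP) lies at the centre of the arm's flange, where the gripper is bolted on; the fingertips stand 173 mm ahead of it and the grasp point (between the pads) lies ahead of it (bot.hold_point_z is the z of the grasp point in the tool frame, in m); z points along the fingers, y is the line along which they close (so a half turn about z gives the same grasp; the last joint's range is limited). The gripper opens to 85 mm and grips with 20 to 120 N. Pads are 22 mm wide; open, the fingers measure 114 mm over their backs; the gripper's body (76 mm by 85 mm) begins 54 mm behind the grasp point. The pads swing forward as they close: fully open they stand 13 mm farther back than shut.
Start: joints at [1.04, 0.377, 0.081, 1.274, 0, 1.46], TCP at [0.235, 0.525, 0.405] pointing down, gripper open.
Joint ranges: [-2.72, 2.72], [-0.84, 1.66], [-1.02, 1.22], [-1.77, 2.12], [-1.37, 1.28], [-3.14, 3.14]. Speed limits (rad/s): [2.57, 2.57, 3.14, 3.14, 3.14, 3.14].

INTERFACE

Orientations are given as a unit quaternion [x, y, z, w].
In Python, from workcell import bot, eyes gives the robot as it stands. The module is installed in compiled form; this text tells all that it offers.
- The arm moves only by the tool move_arm, never from a script. Its argument "rows" is a list of rows, each a list of 7 numbers: the finger opening in mm, from 0 to 85.4, then the shift along the tool's x, y, z in mm, then the turn, a rotation vector about the tool's x, y, z in degrees. A call has 1 to 20 rows; each row is the pose to reach, as a shift and turn from the pose commanded when the call began, along the tool's axes at that moment; what a row does not reach only later rows make up. A row lasts 1/12 s, in which the tool goes at most 41.7 mm and 7.16 degrees, less where a joint would pass 70% of its speed; a pose out of reach is approached as far as the arm can. A call with a gripper value outside its range is refused whole. The fingers move at their own pace and stop on an object; the grip force is fixed at half the most. Time passes only in rows, so rows that repeat a pose let the fingers close. It gives the time, the measured TCP pose, the force, the opening and the grip force at its end, in the units of the state.
- bot.read_state(): the state, without advancing time (a new reading comes with each control period).
- eyes.capture(name): name is "scene" or "top" or "wrist"; returns a dict with "img" (420x560x3 uint8, blue, green, red), "z_map" (420x560 float32, m along the optical axis (not along the pixel's ray), 0 where there is no reading), "fx", "fy", "cx", "cy" (pixels), "world_from_camera" (4x4, takes a point from camera to world coordinates); the wrist camera has in their place "mount" (4x4, takes a point from camera to tool coordinates, whose origin is the TCP and whose axes are the flange's). Camera axes: x right, y up, looking along -z (the intrinsics and any distortion apply to the point x, -y, -z); pixel columns grow to the right and rows downward; lengths in m; the calibration is good to about 2 mm. A picture is of the moment at which its call begins: read the wrist's pose just before it.
- bot.hand_in(): hands the job in; it is judged then, once.
The state is a dict: "t": time; "qpos": joint angles; "dq": joint speeds; "tau": joint torques, N m; "position": TCP position; "eef_rot": TCP orientation; "wrist_force": force on the tool from outside, world axes, zero at the start; "torque": the same for the moment, N m; "grip_width": opening from 0.0 (shut) to 1.0 (fully open); "grasp_force": force on a finger pad.
Only numpy, scipy, OpenCV 4.12 (cv2) and the standard library are available. Lean on these libraries where they do the work, as an engineer would, in place of code of your own. Each camera call takes 0.05 s, during which the arm holds its last target. There are 200 camera calls.

TASK

Get the translucency bench ready by setting the loose black light-meter head gently down into its blue-walled cradle, flat and square with its white window facing the lamp, and let go of it. Then take the green celadon test tile out of the rack by its two bare side edges only, never putting a finger on its glazed faces, and finish while still holding it upright in the light path, clear of everything, midway between lamp and meter, square to the light and with the light striking the middle of the tile. Do not drop the head, do not knock the tile against the lamp or the meter, and leave the other tiles and everything else on the table where they are.

Things in the scene. Friction and masses are not known exactly. Their poses are not given: they have to be found in the camera images.
- light_bench: fixed optical bench: aluminium rail 300 x 48 mm, top 20 mm above the table. Origin on the table under the middle of the light path; x along the rail and the light, from lamp (-x end) to meter cradle (+x end), z up. Black finned lamp: lying cylinder 55 mm across, x -140 to -40 mm, axis 80 mm and top 108 mm above the table
- lamp_lens (a point): centre of the lamp's glowing round lens (31 mm across), 80 mm above the table, 40 mm before the middle of the light path
- path_mid (a point): middle of the light path: on the lamp's axis, 80 mm above the table, 40 mm from the lens and 40 mm from the window of a seated head; frame parallel to the bench's (x along the light). The gap is 80 mm long along x, 60 mm deep down to the rail, open at both sides and above; low cradle walls start at x +33 mm
- cradle (a point): centre of the floor of the meter cradle, a rectangular pocket 53 mm along x by 47 mm along y, floor 46 mm above the table, blue walls 5 mm thick and 8 mm high all round; frame parallel to the bench's. A seated head has its origin here and the bench's yaw
- meter_head: loose black light-meter head, a block 50 mm along its x, 44 mm along its y, 64 mm high, about 160 g, standing on the table at the start. Origin at the centre of its underside; z up; white round window in its -x face; the grey ribs on its +y and -y sides are for gripping
- window (a point): centre of the white round window (29 mm across) in the head's -x face, 34 mm above its underside
- rack: fixed wooden tile rack 150 mm (x) by 66 mm (y), 22 mm high, with three slots across it at x -46, 0 and +46 mm, each 12 mm wide, 14 mm deep, open at their ends. Origin at the centre of its underside. Three tiles stand in it: green celadon, white, honey brown, in any order
- celadon_tile: loose green celadon porcelain tile, 50 mm wide (y), 75 mm high (z), 10 mm thick (x), about 85 g, upright in a rack slot, lowest 14 mm in the slot, top 83 mm above the table. Origin at the centre of its underside. Faces +x and -x are glazed over the middle 40 mm; a 5 mm strip along each side edge (+y, -y) is bare sand-coloured clay, 9 mm thick. Either way round will do
- tile_mid (a point): middle of the celadon tile, 37.5 mm above its underside
- white_tile: bystander: white test tile in the rack, same size
- honey_tile: bystander: honey-brown test tile in the rack, same size
- cup: bystander: bisque cup, 76 mm across, 85 mm high
- glaze_jar: bystander: lidded glaze jar, 68 mm across, 95 mm high
- glaze_brush: bystander: glaze brush lying flat, 190 mm long
- wooden_rib: bystander: flat wooden rib, 72 mm, 7 mm thick
- cone_pack: bystander: clay bar with three pyrometric cones, 70 mm long, 55 mm high
There are look-alikes about, which are no part of the job. Several things have the shape of the meter_head; the one meant has the colours described above.

How it is judged:
By the outcome, as a careful person would: the job done as asked, in the order asked, and still so for the second after the job is handed in, while the arm keeps its last pose, push and grip.
It also fails if it takes over 56 s, if anything falls off the work surface, if the arm or the gripper's body presses on something with over 40 N, if the wrist force passes 120 N, or if a joint passes its speed limit or range.

## Working session

There is one attempt and no reset: what is moved stays moved. The work goes in short steps, Python scripts to look and compute and a tool call to move; the robot and the scene stay as the last step left them, time stands still between calls to the robot, and variables do not carry over. Pictures are saved under pics/ and viewed, at most 10 in all, crops included, and the job is handed in when it is done.

Besides the shell and the picture viewer there is one more tool, called after "Call:" by a JSON object that holds its "api" and its "payload", one argument or row to a line. move_arm: Moves the arm, as the interface text tells. Its arguments: {"type":"object","properties":{"rows":{"type":"array","items":{"type":"array","items":{"type":"number"}}}},"required":["rows"]}

```bash
mkdir -p pics
python3 - <<'E'
from workcell import bot, eyes
import cv2, numpy as np, pickle
s=bot.read_state(); print(s, bot.hold_point_z)
d={}
for n in("scene","top"):
    c=eyes.capture(n); d[n]=c; print(n,c["fx"],c["fy"],c["cx"],c["cy"],np.round(c["world_from_camera"],3).tolist(),[k for k in c])
    cv2.imwrite(f"pics/{n}0.png",c["img"])
pickle.dump(d,open("c0.pkl","wb"))
E
```

```text
{'t': 0.0, 'qpos': array([1.03968175e+00, 3.78062147e-01, 7.96276479e-02, 1.27441699e+00,
       5.11780257e-07, 1.46048698e+00]), 'dq': array([-0.00270519,  0.00111544, -0.00017589, -0.00037996,  0.0004505 ,
        0.00036055]), 'tau': array([-2.47141616e-03, -4.63604629e+01,  2.69876271e+01,  2.10791628e-02,
       -3.56766623e-04, -8.42206987e-06]), 'position': array([0.23472673, 0.52456931, 0.40376173]), 'eef_rot': array([ 2.08853544e-01,  9.77946390e-01, -9.75106834e-04, -3.24180370e-04]), 'wrist_force': array([-0.00511763,  0.05435634, -0.79396245]), 'torque': array([-0.03265569, -0.02714587, -0.02610038]), 'grasp_force': 0.0, 'grip_width': 1.0015394305190461} 0.1547
scene 407.83698730451727 407.83698730451727 286.42224733654933 211.17206940616452 [[-0.428, -0.758, 0.492, 1.046], [0.904, -0.365, 0.223, 0.281], [0.01, 0.54, 0.841, 0.981], [0.0, 0.0, 0.0, 1.0]] ['img', 'z_map', 'fx', 'fy', 'cx', 'cy', 'world_from_camera']
top 498.2036762519823 498.2036762519823 284.51970064121883 212.7543222359481 [[-0.012, 0.996, -0.089, 0.44], [-1.0, -0.011, 0.008, 0.053], [0.007, 0.089, 0.996, 1.378], [0.0, 0.0, 0.0, 1.0]] ['img', 'z_map', 'fx', 'fy', 'cx', 'cy', 'world_from_camera']
```

View pics/top0.png

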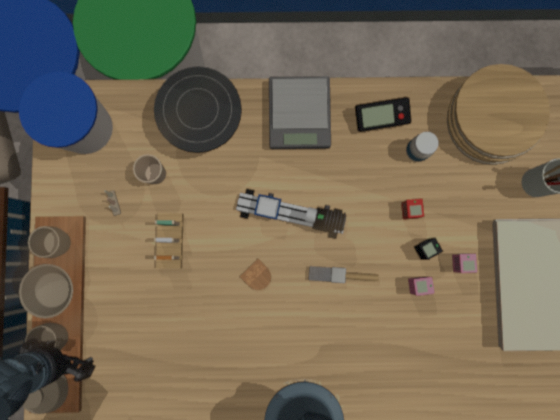

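View pics/scene0.png

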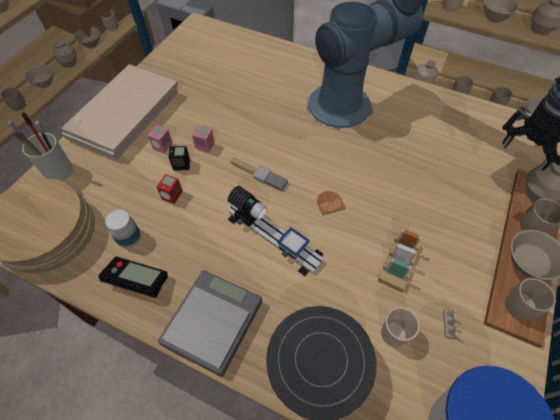

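The top view shows the bench with its lamp at (330,218) and cradle at (268,206). The rack is near (168,241) with the green tile at (165,222), and the black head is at (429,249). The scene view shows the head at (179,157), the cradle at (293,240) and the green tile at (400,267).

```bash
cat > h.py <<'E'
import numpy as np, cv2
from scipy.spatial.transform import Rotation as R
def cast(c,uv,z,W=None):
    "rays through pixels onto the plane at height z"
    W=c["world_from_camera"] if W is None else W
    uv=np.atleast_2d(uv).astype(float)
    d=np.c_[(uv[:,0]-c["cx"])/c["fx"],-(uv[:,1]-c["cy"])/c["fy"],-np.ones(len(uv))]@W[:3,:3].T
    return W[:3,3]+d*((z-W[2,3])/d[:,2])[:,None]
def cloud(c,W=None):
    W=c["world_from_camera"] if W is None else W
    v,u=np.mgrid[:420,:560]; z=c["z_map"]
    p=np.stack([(u-c["cx"])/c["fx"]*z,-(v-c["cy"])/c["fy"]*z,-z],-1)
    return p@W[:3,:3].T+W[:3,3]
def wristW(s,c):
    T=np.eye(4);T[:3,:3]=R.from_quat(s["eef_rot"]).as_matrix();T[:3,3]=s["position"]
    return T@c["mount"]
def mask(img,lo,hi): return cv2.inRange(cv2.cvtColor(img,cv2.COLOR_BGR2HSV),np.array(lo),np.array(hi))
E
python3 - <<'E'
import pickle; from h import *
d=pickle.load(open("c0.pkl","rb")); t,s=d["top"],d["scene"]
P=cloud(t)
for n,(u,v) in dict(head=(429,249),cradle=(268,206),lamp=(325,219),g=(165,222),w=(165,240),b=(165,258),table=(380,340)).items():
    print(n,np.round(P[v-1:v+2,u-1:u+2].reshape(-1,3).mean(0),3), np.round(np.median(P[v-9:v+9,u-12:u+12,2]),3))
z=P[...,2]
def rect(m,zz,n):
    for c in cv2.findContours(m,0,2)[0]:
        if cv2.contourArea(c)<30: continue
        q=cast(t,c[:,0],zz)[:,:2].astype(np.float32); r=cv2.minAreaRect(q*1000); print(n,np.round(r[0],1),np.round(r[1],1),round(r[2],1))
b=mask(t["img"],(100,90,50),(130,255,255)); m=np.zeros_like(b); m[180:230,240:300]=b[180:230,240:300]; rect(m,.054,"cradle")
m=np.zeros_like(b); m[230:270,410:450]=((z>.05)[230:270,410:450]*255); rect(m,.064,"head")
m=np.zeros_like(b); m[205:275,145:190]=((z>.06)[205:275,145:190]*255); rect(m,.083,"tile")
f=lambda im,y,x,h,w,k:cv2.resize(im[y:y+h,x:x+w],(w*k,h*k),interpolation=2)
a=np.vstack([np.hstack([f(t["img"],232,410,36,40,7),f(t["img"],205,145,36,40,7)]),f(t["img"],185,230,50,80,7)[:,:560]])
e=f(s["img"],135,160,40,40,6); e=np.vstack([e,f(s["img"],225,375,60,40,6)])
H=max(a.shape[0],e.shape[0]); p=lambda i:np.vstack([i,np.zeros((H-i.shape[0],i.shape[1],3),np.uint8)])
cv2.imwrite("pics/comp.png",np.hstack([p(a),p(e)])[:600,:800])
E
```

```text
head [ 0.458 -0.337  0.065] 0.063
cradle [0.578 0.086 0.046] 0.047
lamp [ 0.537 -0.061  0.106] 0.101
g [0.536 0.354 0.083] 0.022
w [0.489 0.353 0.083] 0.022
b [0.442 0.359 0.058] 0.022
table [ 0.214 -0.213  0.001] 0.001
head [ 459.1 -341.4] [48.2 52.9] 26.8
tile [445.1 354.1] [54.5  8.7] 85.5
tile [491.6 354.6] [54.5 10.4] 89.3
tile [535.7 353.7] [52.1 10.4] 89.4
```

View pics/comp.png

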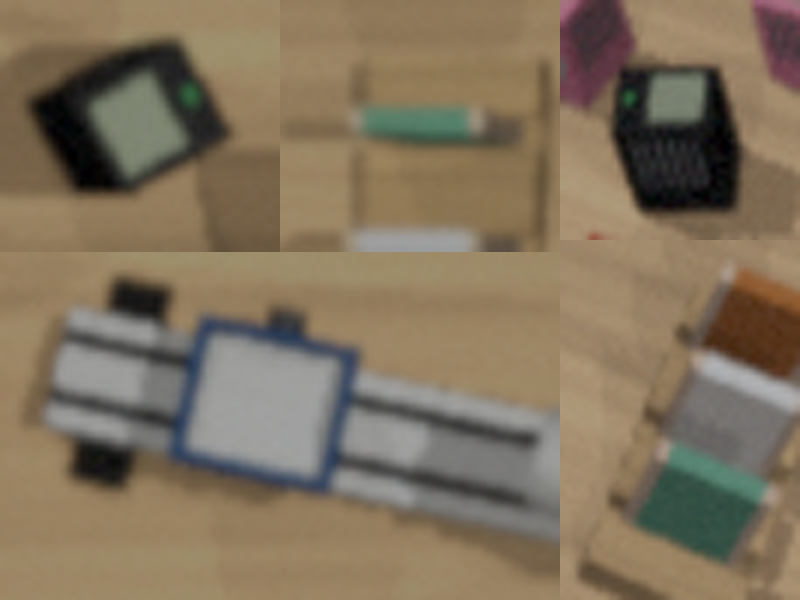

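The crops show the head's green dot and screen. The dot side faces world -y, no white window shows on the +y side, and the ribs face the scene camera. The celadon tile is in the rack's far (+x) slot, with its width along world y. Next I'll take close wrist views.

```bash
cat >> h.py <<'E'
def go(s,pos,yaw,base=None):
    "shift (mm) and turn (deg) in tool axes to bring TCP to pos, tool down with closing line at yaw deg"
    R0=R.from_quat(s["eef_rot"]); a=np.radians(yaw)
    y=np.array([np.cos(a),np.sin(a),0]);z=np.array([0,0,-1.]);x=np.cross(y,z)
    R1=R.from_matrix(np.c_[x,y,z])
    print("shift",np.round(R0.inv().apply(np.array(pos)-s["position"])*1000,1),"turn",np.round((R0.inv()*R1).as_rotvec(degrees=True),2))
E
python3 - <<'E'
from workcell import bot,eyes
from h import *
s=bot.read_state();c=eyes.capture("wrist");print(np.round(c["mount"],3).tolist(),c["fx"],c["cx"],c["cy"])
go(s,(.49,.30,.404),90)
E
```

```text
[[-0.001, 0.951, 0.311, 0.079], [1.0, 0.0, 0.001, 0.0], [0.001, 0.311, -0.951, 0.032], [0.0, 0.0, 0.0, 1.0]] 344.96979133631555 279.6315453414707 206.030379667253
shift [-324.7 -100.7   -0. ] turn [ -0.1   -0.03 -24.11]
```

Call:
{"api": "move_arm", "payload": {
  "rows": [
    [85,-302,-51,0,0,0,-24],
    [85,-302,-51,0,0,0,-24],
    [85,-302,-51,0,0,0,-24],
    [85,-302,-51,0,0,0,-24],
    [85,-302,-51,0,0,0,-24],
    [85,-302,-51,0,0,0,-24],
    [85,-302,-51,0,0,0,-24],
    [85,-302,-51,0,0,0,-24],
    [85,-302,-51,0,0,0,-24],
    [85,-302,-51,0,0,0,-24],
    [85,-302,-51,0,0,0,-24]
  ]
}}

```text
t: 1.07
position: [0.4893, 0.355, 0.4043]
eef_rot: [0.001, 1.0, -0.0, -0.001]
wrist_force: [0.1, 0.2, -0.3]
grip_width: 0.997
grasp_force: 0.0
```

Run:
```python
from workcell import bot,eyes
from h import *; import pickle
s=bot.read_state();c=eyes.capture("wrist");print(s["t"],s["position"],s["dq"].round(3));pickle.dump((s,c),open("rack.pkl","wb"))
cv2.imwrite("pics/w_rack.png",c["img"])
go(s,(.57,.07,.404),-10); go(s,(.57,.07,.404),170)
```

```text
1.0667 [0.4892973  0.35504004 0.40434429] [ 0.023 -0.009 -0.007 -0.    -0.001 -0.001]
shift [ -81.2 -284.9    0.3] turn [-6.000e-02 -5.000e-02  9.989e+01]
shift [ -81.2 -284.9    0.3] turn [ 5.000e-02 -6.000e-02 -8.011e+01]
```

View pics/w_rack.png

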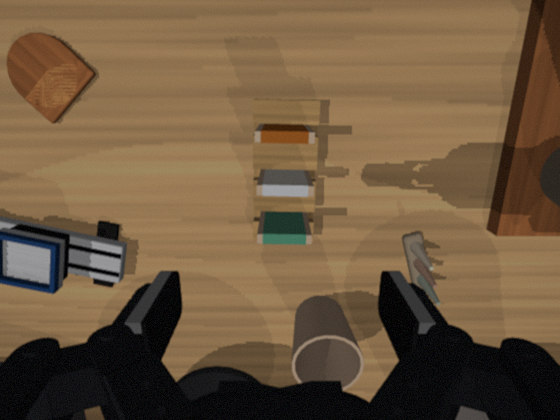

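The wrist view shows the celadon tile at (285,228), white at (286,183), honey at (286,133), and the blue cradle at (30,258). Next I'll look over the bench on the way to the head.

Call:
{"api": "move_arm", "payload": {
  "rows": [
    [85,-61,-305,0,0,0,63],
    [85,-61,-305,0,0,0,63],
    [85,-61,-305,0,0,0,63],
    [85,-61,-305,0,0,0,63],
    [85,-61,-305,0,0,0,63],
    [85,-61,-305,0,0,0,63],
    [85,-61,-305,0,0,0,63],
    [85,-61,-305,0,0,0,63],
    [85,-61,-305,0,0,0,63],
    [85,-61,-305,0,0,0,63],
    [85,-61,-305,0,0,0,63]
  ]
}}

```text
t: 2.03
position: [0.5496, 0.0509, 0.4048]
eef_rot: [0.522, 0.853, 0.0, -0.0]
wrist_force: [0.4, -0.7, 0.1]
grip_width: 0.994
grasp_force: 0.0
```

Run:
```python
from workcell import bot,eyes
from h import *; import pickle
s=bot.read_state();c=eyes.capture("wrist");print(s["t"],s["position"],s["dq"].round(3));pickle.dump((s,c),open("bench.pkl","wb"))
cv2.imwrite("pics/w_bench.png",c["img"])
go(s,(.455,-.34,.404),27)
W=wristW(s,c);b=mask(c["img"],(95,90,30),(130,255,255))
for k in cv2.findContours(b,1,2)[0]:
    if cv2.contourArea(k)<400: continue
    q=cast(c,k[:,0],.054,W)[:,:2].astype(np.float32)*1000; r=cv2.minAreaRect(q); print(np.round(r[0],1),np.round(r[1],1),round(r[2],1),cv2.boundingRect(k))
```

```text
2.0333 [0.54961051 0.05086769 0.40482101] [ 0.018 -0.     0.002 -0.001 -0.004 -0.004]
shift [-304.7 -262.4    0.6] turn [ 0.01 -0.03  0.13]
[575.4  90.6] [54.3 47.8] 76.6 (287, 118, 75, 76)
[576.1  90. ] [64.  58.2] 76.5 (280, 111, 89, 89)
```

View pics/w_bench.png

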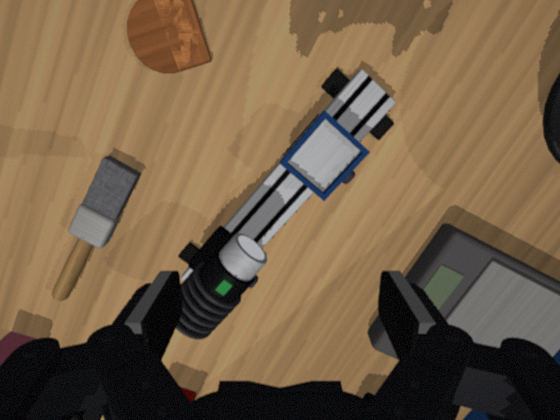

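The bench view shows the blue cradle at (324,156), measured at 64 x 58 mm outside at the 54 mm rim, as it should be. The lamp is at (220,290).

Call:
{"api": "move_arm", "payload": {
  "rows": [
    [85,-305,-262,0,0,0,0],
    [85,-305,-262,0,0,0,0],
    [85,-305,-262,0,0,0,0],
    [85,-305,-262,0,0,0,0],
    [85,-305,-262,0,0,0,0],
    [85,-305,-262,0,0,0,0],
    [85,-305,-262,0,0,0,0],
    [85,-305,-262,0,0,0,0],
    [85,-305,-262,0,0,0,0],
    [85,-305,-262,0,0,0,0],
    [85,-305,-262,0,0,0,0],
    [85,-305,-262,0,0,0,0]
  ]
}}

```text
t: 3.08
position: [0.4546, -0.3408, 0.4044]
eef_rot: [0.523, 0.852, 0.0, -0.0]
wrist_force: [0.9, 1.0, -0.2]
grip_width: 0.996
grasp_force: 0.0
```

Run:
```python
from workcell import bot,eyes
from h import *; import pickle
s=bot.read_state();c=eyes.capture("wrist");print(s["t"],s["position"],s["dq"].round(3));pickle.dump((s,c),open("head.pkl","wb"))
cv2.imwrite("pics/w_head.png",c["img"])
W=wristW(s,c);P=cloud(c,W);g=c["img"].max(2)
m=((abs(P[...,2]-.064)<.004)&(np.hypot(P[...,0]-.458,P[...,1]+.34)<.05)).astype(np.uint8)
for k in cv2.findContours(m,0,2)[0]:
    if cv2.contourArea(k)<400: continue
    q=cast(c,k[:,0],.064,W)[:,:2].astype(np.float32)*1000; r=cv2.minAreaRect(q); print(np.round(r[0],1),np.round(r[1],1),round(r[2],1),cv2.boundingRect(k))
```

```text
3.0833 [ 0.45456905 -0.34081206  0.40442815] [ 0.038 -0.017 -0.02   0.006  0.009  0.01 ]
[ 457.9 -340.5] [43.  49.7] 28.3 (259, 159, 48, 53)
```

View pics/w_head.png

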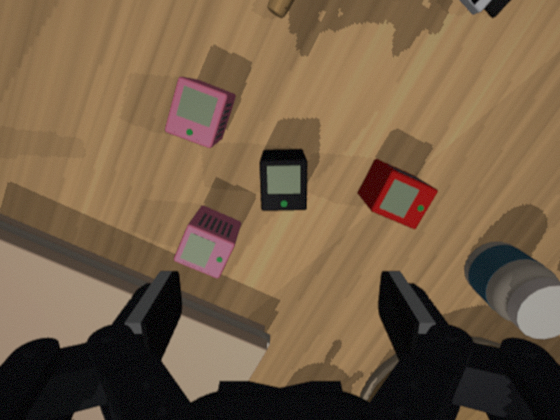

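The black head is at (284,182), green dot towards the image bottom, measured 43 x 50 mm on top as expected. Now descending on it.

Call:
{"api": "move_arm", "payload": {
  "rows": [
    [62,-1,3,20,0,0,-1.4],
    [62,-1,3,50,0,0,-1.4],
    [62,-1,3,80,0,0,-1.4],
    [62,-1,3,110,0,0,-1.4],
    [62,-1,3,135,0,0,-1.4],
    [62,-1,3,155,0,0,-1.4],
    [62,-1,3,172,0,0,-1.4],
    [62,-1,3,186,0,0,-1.4],
    [62,-1,3,198,0,0,-1.4],
    [62,-1,3,206,0,0,-1.4],
    [62,-1,3,209,0,0,-1.4],
    [62,-1,3,209,0,0,-1.4],
    [40,-1,3,209,0,0,-1.4],
    [40,-1,3,209,0,0,-1.4],
    [40,-1,3,209,0,0,-1.4],
    [40,-1,3,209,0,0,-1.4],
    [40,-1,3,209,0,0,-1.4],
    [40,-1,3,209,0,0,-1.4]
  ]
}}

```text
t: 4.63
position: [0.458, -0.3405, 0.1968]
eef_rot: [0.513, 0.859, 0.0, 0.001]
wrist_force: [0.1, 2.8, 6.7]
grip_width: 0.507
grasp_force: 61.8
```

Call:
{"api": "move_arm", "payload": {
  "rows": [
    [40,0,0,-4,0,0,0],
    [40,0,0,-12,0,0,0],
    [40,0,0,-26,0,0,0],
    [40,0,0,-46,0,0,0],
    [40,0,0,-70,0,0,0],
    [40,0,0,-95,0,0,0],
    [40,0,0,-115,0,0,0],
    [40,0,0,-130,0,0,0],
    [40,0,0,-140,0,0,0],
    [40,0,0,-140,0,0,0]
  ]
}}

```text
t: 5.47
position: [0.4579, -0.3408, 0.3382]
eef_rot: [0.513, 0.858, -0.0, 0.002]
wrist_force: [-0.0, -0.5, -1.9]
grip_width: 0.507
grasp_force: 61.2
```

Run:
```python
from workcell import bot,eyes
from h import *; import pickle
s=bot.read_state();c=eyes.capture("wrist");print(s["t"],s["position"],s["grip_width"],s["wrist_force"]);pickle.dump((s,c),open("held.pkl","wb"))
e=eyes.capture("scene")
cv2.imwrite("pics/held.png",np.hstack([c["img"][150:,100:480],cv2.resize(e["img"][80:215,100:230],(390,405))[:270]]))
# bench yaw by rail edges, with the cradle corners, from bench.pkl
b,k=pickle.load(open("bench.pkl","rb"));W=wristW(b,k);P=cloud(k,W)
m=((abs(P[...,2]-.0195)<.006)&(np.hypot(P[...,0]-.55,P[...,1]-.04)<.2)).astype(np.uint8);m[270:]=0
m=cv2.morphologyEx(m,2,np.ones((3,3)))
for q in cv2.findContours(m,0,2)[0]:
    if cv2.contourArea(q)>600:
        r=cv2.minAreaRect(cast(k,q[:,0],.020,W)[:,:2].astype(np.float32)*1000);print("rail",np.round(r[0],1),np.round(r[1],1),round(r[2],1))
# cradle & rack
b2,k2=pickle.load(open("rack.pkl","rb"));W2=wristW(b2,k2)
for zz,lo,hi,n in((.083,(70,60,110),(95,255,255),"green"),):
    mm=mask(k2["img"],lo,hi);ys,xs=np.nonzero(mm);print(n,xs.min(),xs.max(),ys.min(),ys.max())
    P2=cloud(k2,W2)
    t=((abs(P2[...,2]-.083)<.003)&(P2[...,1]>.3)&(P2[...,1]<.4)).astype(np.uint8)
    for q in cv2.findContours(t,0,2)[0]:
        if cv2.contourArea(q)>60:
            r=cv2.minAreaRect(cast(k2,q[:,0],.083,W2)[:,:2].astype(np.float32)*1000);print("tile",np.round(r[0],1),np.round(r[1],1),round(r[2],1),cv2.boundingRect(q))
go(s,(.576,.090,.32),-13.4)
```

```text
5.4667 [ 0.4579446  -0.34079021  0.33816557] 0.5069286240415777 [-0.02123711 -0.53410534 -1.91243658]
rail [556.2   8. ] [95.  48.3] 76.5
rail [396.3 -58.7] [84.2 39.5] 86.7
rail [589.7 146.7] [51.1 49. ] 76.1
green 263 305 235 243
tile [667.7 379.4] [24. 67.] 71.2 (291, 333, 35, 51)
tile [535.3 358.6] [49.3 10.9] 89.9 (257, 233, 55, 12)
tile [489.9 359.5] [49.  10.7] 88.4 (257, 184, 57, 13)
tile [444.  358.9] [49.1  9.8] 89.9 (255, 131, 60, 13)
shift [323.5 308.   17.3] turn [ 0.14  0.18 41.68]
```

View pics/held.png

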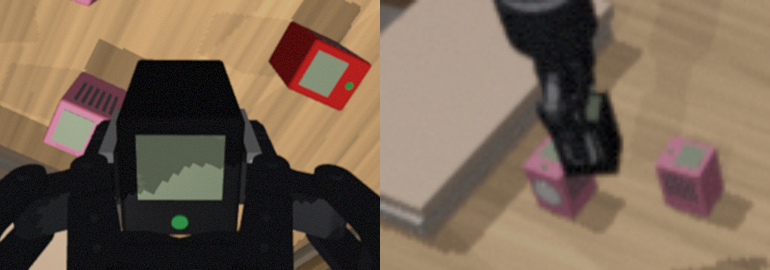

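The head is held squarely, with its green-dot (window) side towards -tool x and its back face plain black. Next I'll hover short of the cradle and measure head and cradle in the same wrist view.

Call:
{"api": "move_arm", "payload": {
  "rows": [
    [40,5,5,0,0,0,1],
    [40,18,17,0,0,0,3],
    [40,40,38,0,0,0,6],
    [40,65,63,0,0,0,10],
    [40,92,89,0,0,0,14],
    [40,119,115,0,0,0,18],
    [40,146,141,0,0,0,22],
    [40,173,167,0,0,0,26],
    [40,200,193,0,0,0,30],
    [40,227,218,0,0,0,34],
    [40,250,240,0,0,0,37.5],
    [40,266,256,0,0,0,40],
    [40,275,264,0,0,0,41],
    [40,279,268,0,0.1,0.1,41.7],
    [40,279,268,0,0.1,0.1,41.7],
    [40,279,268,0,0.1,0.1,41.7]
  ]
}}

```text
t: 6.9
position: [0.5609, 0.0321, 0.3346]
eef_rot: [0.785, 0.62, -0.001, -0.002]
wrist_force: [-0.0, -0.2, -2.1]
grip_width: 0.507
grasp_force: 61.1
```

Run:
```python
from workcell import bot,eyes
from h import *; import pickle
s=bot.read_state();c=eyes.capture("wrist");print(s["t"],s["position"],s["eef_rot"],s["dq"].round(3));pickle.dump((s,c),open("hov.pkl","wb"))
cv2.imwrite("pics/hov.png",c["img"])
W=wristW(s,c);b=mask(c["img"],(95,90,30),(130,255,255))
for k in cv2.findContours(b,1,2)[0]:
    if cv2.contourArea(k)<400: continue
    q=cast(c,k[:,0],.054,W)[:,:2].astype(np.float32)*1000; r=cv2.minAreaRect(q); print(np.round(r[0],1),np.round(r[1],1),round(r[2],1),cv2.boundingRect(k))
# held head top in the tool frame
P=cloud(c,c["mount"]); 
zt=np.median(P[325:335,260:300,2]);print("top tool z",zt)
for v in range(150,400,12): print(v,np.round(P[v,280]*1000,1),c["img"][v,280])
```

```text
6.9 [0.5608593  0.03210357 0.33461261] [ 0.78474162  0.6198194  -0.00129004 -0.00168316] [-0.02  -0.011  0.002  0.001 -0.     0.   ]
[576.5  90.6] [52.7 48. ] 76.6 (249, 82, 70, 78)
[576.8  90.1] [63.7 56.4] 76.6 (243, 74, 82, 94)
top tool z 0.13298337486034723
150 [ 39.3   0.6 289.1] [137 137 135]
162 [ 31.7   0.6 281.8] [76 47 23]
174 [ 15.1   0.6 315.3] [181 180 178]
186 [  4.9   0.6 314.6] [195 193 193]
198 [ -6.3   0.6 316.3] [137 135 136]
210 [ 24.5   0.6 194.1] [47 47 46]
222 [ 24.3   0.6 177.8] [0 0 0]
234 [ 24.4   0.6 163.4] [6 1 2]
246 [ 24.2   0.6 152.1] [12 11 15]
258 [ 24.7   0.6 141.1] [11  9  7]
270 [ 23.6   0.6 134.5] [13  7 12]
282 [ 20.    0.6 132.9] [24 19 16]
294 [ 15.3   0.6 133. ] [77 95 86]
306 [ 10.2   0.6 133.7] [78 96 89]
318 [  5.5   0.6 133.3] [130 158 146]
330 [  1.3   0.6 132.4] [119 144 133]
342 [ -4.1   0.6 132.8] [121 143 132]
354 [-10.5   0.6 134.1] [29 28 28]
366 [-14.9   0.6 133.1] [ 54 108  36]
378 [-20.3   0.6 132.9] [ 57 108  39]
390 [ 9.   0.6 99.5] [17 14 15]
```

View pics/hov.png

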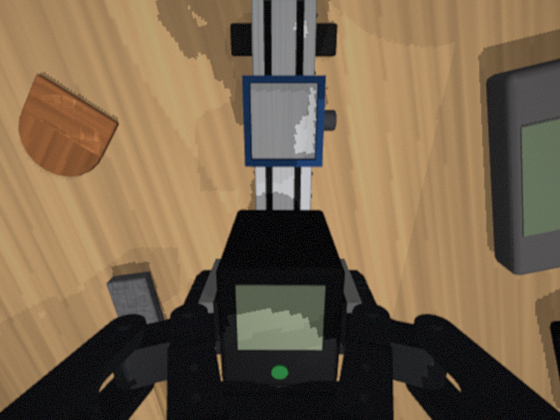

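The cradle is at (284,120). It measures (576.6, 90.3) mm with yaw 76.6°, agreeing with the first view to within 1 mm. The head's back face is 24.3 mm from the tool axis and its top is square in view.

Run:
```python
from h import *; import pickle
s,c=pickle.load(open("hov.pkl","rb"));P=cloud(c,c["mount"])*1000
for v in(225,235,245,255):
    m=(abs(P[v,:,0]-24.3)<1.5)&(P[v,:,2]<200); u=np.nonzero(m)[0]; print(v,P[v,u.min(),1],P[v,u.max(),1])
v=np.arange(285,345,10)
for r in v:
    m=(abs(P[r,:,2]-133)<2)&(abs(P[r,:,1])<30);u=np.nonzero(m)[0];print(r,P[r,u.min(),1].round(1),P[r,u.max(),1].round(1))
go(s,(.5768,.0910,.27),-13.4)
```

```text
225 -20.3557148377819 21.662138778989362
235 -20.598668162243463 21.385033120408153
245 -20.56292028848168 21.522706069207036
255 -20.273444651458224 21.71670172949124
285 -20.8 22.1
295 -20.7 21.8
305 -29.4 29.7
315 -24.1 24.7
325 -23.1 23.7
335 -23.1 23.8
shift [61.   2.1 64.6] turn [-0.24 -0.    0.01]
```

Call:
{"api": "move_arm", "payload": {
  "rows": [
    [40,8,0.5,0,-0.2,0,0],
    [40,22,1,0,-0.2,0,0],
    [40,38,1.5,0,-0.2,0,0],
    [40,52,1.5,4,-0.2,0,0],
    [40,59,1.5,14,-0.2,0,0],
    [40,61,1.5,28,-0.2,0,0],
    [40,61,1.5,42,-0.2,0,0],
    [40,61,1.5,54,-0.2,0,0],
    [40,61,1.5,62,-0.2,0,0],
    [40,61,1.5,65,-0.2,0,0],
    [40,61,1.5,65,-0.2,0,0],
    [40,61,1.5,65,-0.2,0,0]
  ]
}}

```text
t: 7.95
position: [0.5769, 0.0916, 0.2709]
eef_rot: [0.785, 0.62, 0.001, 0.0]
wrist_force: [0.3, -0.4, -1.4]
grip_width: 0.509
grasp_force: 61.2
```

Run:
```python
from workcell import bot,eyes
from h import *; import pickle
s=bot.read_state();print(s["t"],s["position"],s["eef_rot"])
c=eyes.capture("wrist");cv2.imwrite("pics/pre.png",c["img"])
W=wristW(s,c);P=cloud(c,c["mount"])*1000
b=mask(c["img"],(95,90,30),(130,255,255));print([(cv2.boundingRect(k),cv2.contourArea(k)) for k in cv2.findContours(b,0,2)[0] if cv2.contourArea(k)>100])
go(s,(.5768,.0910,.243),-13.4)
```

```text
7.95 [0.57687761 0.09160614 0.27088243] [7.84831189e-01 6.19708973e-01 8.62606925e-04 2.23487198e-04]
[((229, 185, 101, 45), 1337.5)]
shift [-0.6  0.  27.9] turn [ 0.08 -0.06 -0.01]
```

View pics/pre.png

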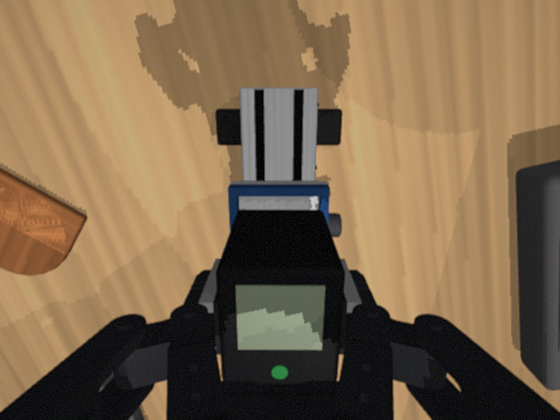

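The head is centred over the cradle: its far rim spans columns 229–330, against the head's 239–327. I'll lower it slowly with a 0.6 mm trim.

Call:
{"api": "move_arm", "payload": {
  "rows": [
    [40,-0.5,-0.6,2,0,0,0],
    [40,-0.5,-0.6,6,0,0,0],
    [40,-0.5,-0.6,10,0,0,0],
    [40,-0.5,-0.6,14,0,0,0],
    [40,-0.5,-0.6,17,0,0,0],
    [40,-0.5,-0.6,20,0,0,0],
    [40,-0.5,-0.6,22,0,0,0],
    [40,-0.5,-0.6,23,0,0,0],
    [40,-0.5,-0.6,24,0,0,0],
    [40,-0.5,-0.6,24,0,0,0]
  ]
}}

```text
t: 8.83
position: [0.5761, 0.0912, 0.2466]
eef_rot: [0.785, 0.62, 0.001, 0.0]
wrist_force: [-0.4, 0.2, -2.3]
grip_width: 0.506
grasp_force: 61.2
```

Call:
{"api": "move_arm", "payload": {
  "rows": [
    [40,0,0,1,0,0,0],
    [40,0,0,1.7,0,0,0],
    [40,0,0,2.4,0,0,0],
    [40,0,0,3,0,0,0],
    [40,0,0,3,0,0,0]
  ]
}}

```text
t: 9.25
position: [0.5761, 0.0912, 0.2437]
eef_rot: [0.785, 0.62, 0.001, 0.0]
wrist_force: [-0.2, 0.8, -1.6]
grip_width: 0.51
grasp_force: 61.2
```

Call:
{"api": "move_arm", "payload": {
  "rows": [
    [40,0,0,0.5,0,0,0],
    [40,0,0,1,0,0,0],
    [40,0,0,1.5,0,0,0],
    [40,0,0,1.5,0,0,0]
  ]
}}

```text
t: 9.58
position: [0.5762, 0.0913, 0.2428]
eef_rot: [0.785, 0.62, 0.001, 0.0]
wrist_force: [-1.9, 0.0, 2.1]
grip_width: 0.506
grasp_force: 61.9
```

The wrist force shows it resting on the floor. Releasing.

Call:
{"api": "move_arm", "payload": {
  "rows": [
    [46,0,0,0,0,0,0],
    [50,0,0,0,0,0,0],
    [56,0,0,0,0,0,0],
    [64,0,0,0,0,0,0],
    [70,0,0,0,0,0,0],
    [70,0,0,0,0,0,0],
    [70,0,0,-3,0,0,0],
    [70,0,0,-10,0,0,0],
    [70,0,0,-25,0,0,0],
    [70,0,0,-50,0,0,0],
    [70,0,0,-80,0,0,0],
    [70,0,0,-110,0,0,0],
    [70,0,0,-130,0,0,0],
    [70,0,0,-130,0,0,0]
  ]
}}

```text
t: 10.75
position: [0.5774, 0.0912, 0.3785]
eef_rot: [0.785, 0.62, 0.005, 0.003]
wrist_force: [0.7, 0.5, 0.7]
grip_width: 0.819
grasp_force: 0.0
```

Run:
```python
from workcell import bot,eyes
from h import *; import pickle
s=bot.read_state();c=eyes.capture("wrist");print(s["t"],s["position"]);cv2.imwrite("pics/seated.png",c["img"]);pickle.dump((s,c),open("seat.pkl","wb"))
W=wristW(s,c);P=cloud(c,W)
m=((abs(P[...,2]-.110)<.006)&(np.hypot(P[...,0]-.576,P[...,1]-.09)<.05)).astype(np.uint8)
q=P[m>0];A=np.c_[q[:,:2]-q[:,:2].mean(0),np.ones(len(q))];print("top plane",np.linalg.lstsq(A,q[:,2],rcond=None)[0])
for k in cv2.findContours(m,0,2)[0]:
    if cv2.contourArea(k)<400: continue
    r=cv2.minAreaRect(cast(c,k[:,0],.110,W)[:,:2].astype(np.float32)*1000); print(np.round(r[0],1),np.round(r[1],1),round(r[2],1))
b=mask(c["img"],(95,90,30),(130,255,255))
k=max(cv2.findContours(b,0,2)[0],key=cv2.contourArea);r=cv2.minAreaRect(cast(c,k[:,0],.054,W)[:,:2].astype(np.float32)*1000);print("cradle",r)
go(s,(.5353,.3586,.30),90)
```

```text
10.75 [0.57737906 0.09123902 0.37849866]
top plane [-0.00071157 -0.0075141   0.10939032]
[576.9  91.9] [49.8 43.4] 76.1
cradle ((577.0650024414062, 91.06681823730469), (61.978790283203125, 56.433414459228516), 76.46070861816406)
shift [ 250.  -103.8   78.3] turn [   0.64    0.4  -103.41]
```

View pics/seated.png

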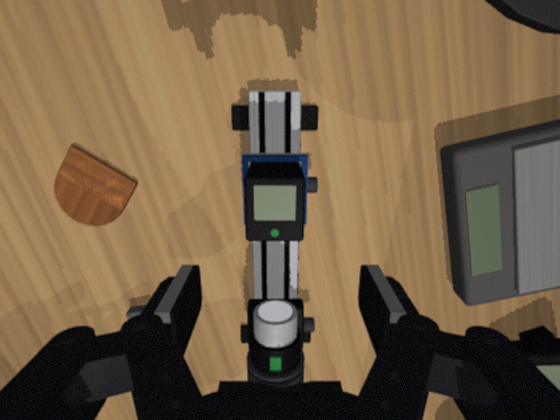

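The head sits flat and square in the cradle: its top is at 109 mm and its yaw is 76.1° against the bench's 76.5°, with the green-dot side toward the lamp at (275,320). Now to the tile.

Call:
{"api": "move_arm", "payload": {
  "rows": [
    [70,250,-104,48,0.6,0.4,-103.4],
    [70,250,-104,48,0.6,0.4,-103.4],
    [70,250,-104,48,0.6,0.4,-103.4],
    [70,250,-104,48,0.6,0.4,-103.4],
    [70,250,-104,48,0.6,0.4,-103.4],
    [70,250,-104,48,0.6,0.4,-103.4],
    [70,250,-104,48,0.6,0.4,-103.4],
    [70,250,-104,48,0.6,0.4,-103.4],
    [70,250,-104,48,0.6,0.4,-103.4],
    [70,250,-104,48,0.6,0.4,-103.4],
    [70,250,-104,48,0.6,0.4,-103.4],
    [70,250,-104,48,0.6,0.4,-103.4],
    [70,250,-104,48,0.6,0.4,-103.4],
    [70,250,-104,48,0.6,0.4,-103.4],
    [70,250,-104,48,0.6,0.4,-103.4],
    [70,250,-104,48,0.6,0.4,-103.4],
    [70,250,-104,48,0.6,0.4,-103.4],
    [70,250,-104,48,0.6,0.4,-103.4]
  ]
}}

```text
t: 12.3
position: [0.5326, 0.3584, 0.3237]
eef_rot: [0.001, 1.0, -0.0, -0.005]
wrist_force: [0.2, -0.6, 0.7]
grip_width: 0.821
grasp_force: 0.0
```

Run:
```python
from workcell import bot,eyes
from h import *; import pickle
s=bot.read_state();c=eyes.capture("wrist");print(s["t"],s["position"],s["eef_rot"],s["dq"].round(3));pickle.dump((s,c),open("tile.pkl","wb"))
W=wristW(s,c);P=cloud(c,W)
def tiles(c,W,P,n):
    t=((abs(P[...,2]-.083)<.004)&(P[...,1]>.32)&(P[...,1]<.40)&(abs(P[...,0]-.49)<.07)).astype(np.uint8)
    for q in cv2.findContours(t,0,2)[0]:
        if cv2.contourArea(q)>20:
            r=cv2.minAreaRect(cast(c,q[:,0],.083,W)[:,:2].astype(np.float32)*1000);u,v,w,h=cv2.boundingRect(q);print(n,np.round(r[0],1),np.round(r[1],1),round(r[2],1),(u,v,w,h),c["img"][v+h//2,u+w//2])
tiles(c,W,P,"wrist")
d=pickle.load(open("c0.pkl","rb"))["top"];tiles(d,d["world_from_camera"],cloud(d),"top")
go(s,(.5353,.3570,.215),90)
```

```text
12.3 [0.53257395 0.35835329 0.32371144] [ 7.24336627e-04  9.99985925e-01 -3.63948230e-04 -5.24334806e-03] [-0.003 -0.006  0.004  0.001 -0.002 -0.006]
wrist [535.5 358.5] [49.3 11.2] 89.9 (243, 222, 76, 17) [68 83 48]
wrist [489.9 359.2] [49.8 10.5] 89.9 (241, 152, 82, 18) [165 162 161]
wrist [444.4 358.9] [49.4 10. ] 88.7 (238, 72, 87, 20) [ 29  72 125]
top [446.4 356.7] [49.1  7.7] 89.3 (154, 255, 20, 4) [ 47  90 137]
top [490.3 357.2] [49.3  7.8] 89.3 (154, 238, 20, 4) [156 156 155]
top [537.  355.1] [49.4  7.8] 89.4 (155, 220, 20, 4) [106 127  87]
shift [ -3.9  -1.3 108.7] turn [-0.04 -0.6  -0.08]
```

Call:
{"api": "move_arm", "payload": {
  "rows": [
    [70,-2,0,8,0,-0.6,0],
    [70,-3,0,22,0,-0.6,0],
    [70,-4,-0.5,40,0,-0.6,0],
    [70,-4,-0.5,54,0,-0.6,0],
    [70,-4,-0.5,64,0,-0.6,0],
    [70,-4,-0.5,68,0,-0.6,0],
    [70,-4,-0.5,68,0,-0.6,0],
    [70,-4,-0.5,68,0,-0.6,0]
  ]
}}

```text
t: 13.02
position: [0.5363, 0.3581, 0.2568]
eef_rot: [0.0, 1.0, 0.0, 0.001]
wrist_force: [0.2, 0.2, 1.1]
grip_width: 0.82
grasp_force: 0.0
```

Run:
```python
from workcell import bot
from h import *
s=bot.read_state();print(s["t"],s["position"],s["eef_rot"],s["dq"].round(3));go(s,(.5355,.358,.217),90)
```

```text
13.0167 [0.5362871  0.35806653 0.25675661] [1.51796402e-04 9.99999739e-01 1.42815986e-05 7.06249383e-04] [ 0.001 -0.01   0.016  0.003  0.     0.   ]
shift [ 0.8 -0.1 39.8] turn [ 0.    0.08 -0.02]
```

Call:
{"api": "move_arm", "payload": {
  "rows": [
    [70,0.8,0,5,0,0.1,0],
    [70,0.8,0,15,0,0.1,0],
    [70,0.8,0,25,0,0.1,0],
    [70,0.8,0,34,0,0.1,0],
    [70,0.8,0,39,0,0.1,0],
    [70,0.8,0,40,0,0.1,0],
    [70,0.8,0,40,0,0.1,0],
    [60,0.8,0,40,0,0.1,0],
    [54,0.8,0,40,0,0.1,0],
    [50,0.8,0,40,0,0.1,0],
    [46,0.8,0,40,0,0.1,0],
    [46,0.8,0,40,0,0.1,0],
    [46,0.8,0,40,0,0.1,0],
    [46,0.8,0,40,0,0.1,0]
  ]
}}

```text
t: 14.18
position: [0.5358, 0.3582, 0.2172]
eef_rot: [0.0, 1.0, 0.0, 0.0]
wrist_force: [-0.8, 0.3, 4.7]
grip_width: 0.575
grasp_force: 62.2
```

Call:
{"api": "move_arm", "payload": {
  "rows": [
    [46,0,0,-2,0,0,0],
    [46,0,0,-6,0,0,0],
    [46,0,0,-13,0,0,0],
    [46,0,0,-24,0,0,0],
    [46,0,0,-40,0,0,0],
    [46,0,0,-60,0,0,0],
    [46,0,0,-82,0,0,0],
    [46,0,0,-105,0,0,0],
    [46,0,0,-128,0,0,0],
    [46,0,0,-148,0,0,0],
    [46,0,0,-162,0,0,0],
    [46,0,0,-168,0,0,0],
    [46,0,0,-170,0,0,0],
    [46,0,0,-170,0,0,0]
  ]
}}

```text
t: 15.35
position: [0.5354, 0.358, 0.3867]
eef_rot: [0.0, 1.0, 0.0, -0.0]
wrist_force: [0.1, -0.4, -0.7]
grip_width: 0.576
grasp_force: 62.2
```

Run:
```python
from workcell import bot,eyes
from h import *; import pickle
s=bot.read_state();c=eyes.capture("wrist");print(s["t"],s["position"],s["eef_rot"],s["grip_width"]);pickle.dump((s,c),open("th.pkl","wb"))
P=cloud(c,c["mount"])*1000
# held tile: top and back face in the tool frame
for v in range(200,400,12): print(v,np.round(P[v,280],1),np.round(P[v,250],1),c["img"][v,280])
go(s,(.5615,.0276,.387),-13.5);go(s,(.5615,.0276,.387),166.5)
```

```text
15.35 [0.53540515 0.35798987 0.38667551] [ 3.94097911e-05  9.99999964e-01  6.27084801e-05 -2.59649376e-04] 0.5762735196005931
200 [-23.2   0.  365.2] [-23.6 -30.4 366.7] [ 76 116 147]
212 [-43.8   0.  387.5] [-43.4 -32.6 386.7] [ 82 117 147]
224 [-57.8   0.  387.6] [-57.7 -33.1 387.5] [ 82 114 145]
236 [  4.3  -0.  207.8] [  4.8 -16.6 206.9] [48 60 30]
248 [ 4.600e+00 -1.000e-01  1.916e+02] [  4.4 -15.3 192.1] [48 59 33]
260 [ 3.700e+00 -1.000e-01  1.802e+02] [  4.3 -14.3 178.9] [50 63 35]
272 [ 4.300e+00 -1.000e-01  1.674e+02] [  4.7 -13.3 166.7] [48 60 34]
284 [ 4.000e+00 -1.000e-01  1.579e+02] [  4.4 -12.5 157.2] [49 60 36]
296 [ 4.100e+00 -1.000e-01  1.487e+02] [  4.5 -11.7 148.2] [49 62 36]
308 [ 4.400e+00 -1.000e-01  1.404e+02] [  4.6 -11.1 140.2] [47 59 33]
320 [ 3.400e+00 -1.000e-01  1.347e+02] [  3.  -10.7 135.3] [75 94 54]
332 [-1.500e+00 -1.000e-01  1.344e+02] [ -2.  -10.8 135.2] [77 95 54]
344 [-217.5   -0.   386.8] [-218.6  -37.5  388.1] [ 66  96 121]
356 [-235.6   -0.   386.5] [-237.5  -38.1  388.7] [ 68  98 125]
368 [-254.1   -0.   386.2] [-243.6  -37.1  375. ] [ 62  89 114]
380 [-273.8   -0.   386.6] [-257.2  -37.1  369.9] [ 55  78 101]
392 [ 8.6 -0.1 98.9] [ 8.9 -7.5 98.6] [9 6 3]
shift [ -26.1 -330.4   -0.4] turn [-2.000e-02 -3.000e-02  1.035e+02]
shift [ -26.1 -330.4   -0.4] turn [ 3.00e-02 -2.00e-02 -7.65e+01]
```

The tile is held upright, with its vertical face a constant 4.4 mm from the tool axis and its mid 172 mm ahead of the TCP. I'm moving it above the light path.

Call:
{"api": "move_arm", "payload": {
  "rows": [
    [46,0,-5,0,0,0,-1],
    [46,-1,-17,0,0,0,-4],
    [46,-3,-37,0,0,0,-8.5],
    [46,-5,-61,0,0,0,-14],
    [46,-7,-87,0,0,0,-20],
    [46,-9,-113,0,0,0,-26],
    [46,-11,-139,0,0,0,-32],
    [46,-13,-165,0,0,0,-38],
    [46,-15,-191,0,0,0,-44],
    [46,-17,-217,0,0,0,-50],
    [46,-19,-243,0,0,0,-56],
    [46,-21,-269,0,0,0,-62],
    [46,-23,-293,0,0,0,-67.5],
    [46,-25,-313,0,0,0,-72],
    [46,-26,-325,0,0,0,-75],
    [46,-26,-330,0,0,0,-76.3],
    [46,-26,-331,0,0,0,-76.5],
    [46,-26,-331,0,0,0,-76.5],
    [46,-26,-331,0,0,0,-76.5]
  ]
}}

```text
t: 16.98
position: [0.5611, 0.0272, 0.3858]
eef_rot: [-0.619, 0.785, 0.001, -0.001]
wrist_force: [-0.4, 0.5, -0.4]
grip_width: 0.574
grasp_force: 62.2
```

Run:
```python
from workcell import bot,eyes
from h import *; import pickle
s=bot.read_state();c=eyes.capture("wrist");print(s["t"],s["position"],s["eef_rot"],s["grip_width"],s["dq"].round(3));pickle.dump((s,c),open("over.pkl","wb"))
W=wristW(s,c);P=cloud(c,W)
# bench frame coordinates about the current path_mid estimate
a=np.radians(76.5);X=np.array([np.cos(a),np.sin(a)]);Y=np.array([-X[1],X[0]]);q=P[...,:2]-[.5615,.0276];bx=(q@X)*1000;by=(q@Y)*1000;z=P[...,2]*1000
lamp=(z>55)&(z<112)&(bx>-150)&(bx<-30)&(abs(by)<45)
print("lamp px",lamp.sum(),"bx max pct",np.percentile(bx[lamp],[50,99,100]))
for lo in(-110,-90,-70,-60,-50):
    m=lamp&(abs(bx-lo)<8)&(z>90)
    if m.sum()>20: print(lo,"by centre by extremes",np.percentile(by[m],[1,99]).round(1),"z top",z[m].max().round(1))
go(s,(.5614,.0270,.330),166.5)
```

```text
16.9833 [0.56110658 0.02719152 0.38575294] [-6.19001203e-01  7.85389382e-01  6.97649128e-04 -7.37193188e-04] 0.5742715867273528 [ 0.009 -0.001  0.008 -0.     0.001  0.   ]
lamp px 9653 bx max pct [-98.13815217 -42.16350322 -39.78838084]
-110 by centre by extremes [-23.4  22.9] z top 108.6
-90 by centre by extremes [-22.4  22.3] z top 107.8
-70 by centre by extremes [-20.5  19.9] z top 106.9
-60 by centre by extremes [-19.   18.3] z top 104.5
-50 by centre by extremes [-16.2  15.9] z top 100.8
shift [ 0.1 -0.4 55.8] turn [ 0.12 -0.02 -0.01]
```

In the current path_mid estimate, the lamp's front is at -39.8 mm and its lateral centre is within 0.4 mm, confirming the target. Lowering.

Call:
{"api": "move_arm", "payload": {
  "rows": [
    [46,0,-0.4,4,0.1,0,0],
    [46,0,-0.4,12,0.1,0,0],
    [46,0,-0.4,24,0.1,0,0],
    [46,0,-0.4,38,0.1,0,0],
    [46,0,-0.4,53,0.1,0,0],
    [46,0,-0.4,68,0.1,0,0],
    [46,0,-0.4,83,0.1,0,0],
    [46,0,-0.4,97,0.1,0,0],
    [46,0,-0.4,109,0.1,0,0],
    [46,0,-0.4,119,0.1,0,0],
    [46,0,-0.4,127,0.1,0,0],
    [46,0,-0.4,132,0.1,0,0],
    [46,0,-0.4,134,0.1,0,0],
    [46,0,-0.4,134,0.1,0,0],
    [46,0,-0.4,134,0.1,0,0]
  ]
}}

```text
t: 18.28
position: [0.5621, 0.0269, 0.2528]
eef_rot: [-0.619, 0.785, -0.001, 0.001]
wrist_force: [1.0, 0.4, -1.3]
grip_width: 0.574
grasp_force: 62.2
```

Run:
```python
from workcell import bot,eyes
from h import *; import pickle
s=bot.read_state();c=eyes.capture("wrist");print(s["t"],s["position"],s["eef_rot"],s["grip_width"],s["wrist_force"])
P=cloud(c,c["mount"])*1000
for v in (240,260,280,300,312,326): print(v,np.round(P[v,280],1),np.round(P[v,262],1),np.round(P[v,298],1))
for n in("top","scene"):
    e=eyes.capture(n);Q=cloud(e);q=Q[...,:2]-[.5615,.0276];a=np.radians(76.5);X=np.array([np.cos(a),np.sin(a)]);bx=q@X;by=q@[-X[1],X[0]]
    g=(mask(e["img"],(65,60,25),(95,255,255))>0)&(abs(bx)<.03)&(abs(by)<.05)&(Q[...,2]>.03)
    m=(Q[...,2]>.06)&(abs(bx-.065)<.035)&(abs(by)<.04)
    print(n,g.sum(),np.round(np.c_[bx[g],by[g],Q[...,2][g]].mean(0)*1000,1) if g.any() else "","head top",np.round(np.percentile(Q[m][:,2],[50,95]),3))
go(s,(.5614,.0270,.252),166.5)
```

```text
18.2833 [0.56207059 0.02686828 0.2528377 ] [-6.19041695e-01  7.85357472e-01 -8.38036642e-04  5.64918464e-04] 0.5743042529101833 [ 0.99406886  0.4239483  -1.26932632]
240 [  4.9  -0.3 202.1] [  4.9 -10.  202.1] [  4.3   9.5 203.5]
260 [  4.3  -0.3 179.9] [  5.3  -8.8 178.1] [  5.    8.2 178.6]
280 [  6.2  -0.4 158.2] [  4.7  -8.  160.8] [  4.4   7.3 161.3]
300 [  4.9  -0.4 145.6] [  4.4  -7.3 146.4] [  4.4   6.5 146.3]
312 [  5.1  -0.4 137.6] [  4.6  -6.9 138.4] [  4.5   6.1 138.5]
326 [  1.6  -0.4 134.5] [  0.8  -6.8 135.5] [  1.1   6.  135.1]
top 0  head top [0.56  0.589]
scene 170 [  4.2  -5.  105.6] head top [0.451 0.58 ]
shift [0.  0.7 0.8] turn [-0.12 -0.01 -0.01]
```

Call:
{"api": "move_arm", "payload": {
  "rows": [
    [46,0,0.4,0.5,-0.1,0,0],
    [46,0,0.6,0.7,-0.1,0,0],
    [46,0,0.6,0.7,-0.1,0,0],
    [46,0,0.6,0.7,-0.1,0,0],
    [46,0,0.6,0.7,-0.1,0,0],
    [46,0,0.6,0.7,-0.1,0,0]
  ]
}}

```text
t: 18.93
position: [0.5612, 0.027, 0.2517]
eef_rot: [-0.619, 0.785, 0.0, -0.0]
wrist_force: [0.8, -0.2, -0.6]
grip_width: 0.578
grasp_force: 62.2
```

Run:
```python
from workcell import bot
from h import *
s=bot.read_state();print(s["t"],s["position"],s["dq"].round(3),s["grip_width"]);go(s,(.5614,.0270,.252),166.5)
print(bot.hand_in())
```

```text
18.9333 [0.56119665 0.0270351  0.25171766] [ 0.    -0.001  0.001 -0.002 -0.001 -0.003] 0.5775059406787862
shift [-0.  -0.2 -0.3] turn [ 0.03 -0.02 -0.  ]
the job is handed in; nothing more can be done
None
```

I handed the job in at about 19 s, no verdict returned: the meter head is seated and released in its cradle with its window side to the lamp (inferred from the plain back face), and the celadon tile is held upright by its side edges within about 1 mm of mid-path, square to the light.

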